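Line up bisque vases by height on the ware board

TASK

Line the four clay vases up by height on the wooden ware board, one standing upright in the middle of each white plaster bat: the tallest on the bat next to the firebrick, then each next one shorter, so that the shortest is on the bat farthest from the brick. They are brittle, so never let one fall over.

Things in the scene. Friction and masses are not known exactly. Their poses are not given: they have to be found in the camera images.
- vase_bottle: The tallest vase, 114 mm: slender bottle, body 54 mm across up to 55 mm, tapering to a straight neck 26 mm across from 74 mm to the top. Origin: centre of the underside; z up along its axis (round, yaw means nothing). Loose, upright at the start, fired clay, 0.1 to 0.3 kg. Solid to the touch: the dark mouth is too narrow for a finger.
- vase_column: The second tallest vase, 96 mm: plain straight column 46 mm across up to 90 mm, its top edge bevelled. Origin: centre of the underside; z up along its axis (round, yaw means nothing). Loose, upright at the start, fired clay, 0.1 to 0.3 kg. Solid to the touch: the dark mouth is too narrow for a finger.
- vase_pear: The third tallest vase, 78 mm: pear-shaped, 60 mm across at 20 mm height, with a straight neck 28 mm across from 48 mm to the top. Origin: centre of the underside; z up along its axis (round, yaw means nothing). Loose, upright at the start, fired clay, 0.1 to 0.3 kg. Solid to the touch: the dark mouth is too narrow for a finger.
- vase_squat: The shortest vase, 60 mm: squat round belly 66 mm across at 16 mm height, with a straight neck 30 mm across from 35 mm to the top. Origin: centre of the underside; z up along its axis (round, yaw means nothing). Loose, upright at the start, fired clay, 0.1 to 0.3 kg. Solid to the touch: the dark mouth is too narrow for a finger.
- bat_a: One of four identical round white plaster discs, 80 mm across and 10 mm thick, fixed in a row along the middle of the ware board about 95 mm apart (centre to centre). Origin: centre of its underside, which lies on the board 18 mm above the table; its flat top is 28 mm above the table. The letter says nothing about its place in the row, which changes from start to start.
- bat_b: One of four identical round white plaster discs, 80 mm across and 10 mm thick, fixed in a row along the middle of the ware board about 95 mm apart (centre to centre). Origin: centre of its underside, which lies on the board 18 mm above the table; its flat top is 28 mm above the table. The letter says nothing about its place in the row, which changes from start to start.
- bat_c: One of four identical round white plaster discs, 80 mm across and 10 mm thick, fixed in a row along the middle of the ware board about 95 mm apart (centre to centre). Origin: centre of its underside, which lies on the board 18 mm above the table; its flat top is 28 mm above the table. The letter says nothing about its place in the row, which changes from start to start.
- bat_d: One of four identical round white plaster discs, 80 mm across and 10 mm thick, fixed in a row along the middle of the ware board about 95 mm apart (centre to centre). Origin: centre of its underside, which lies on the board 18 mm above the table; its flat top is 28 mm above the table. The letter says nothing about its place in the row, which changes from start to start.
- brick: Cream-yellow slab of firebrick, fixed across one end of the ware board (either end, by the start), 114 mm across the board, 32 mm along it, 64 mm high. Origin: centre of its underside, on the board 18 mm above the table, about 82 mm from the centre of the nearest bat. At the board's other end stands a small white pot, 36 mm across and 45 mm high.
- board: Brown wooden ware board, fixed flat on the table beyond the vases, 530 mm long (its own y axis, roughly the robot's left-right), 120 mm wide (its x), 18 mm thick. Origin: centre of its underside, on the table.
Mind the look-alikes: they are no part of the job. Leave any green or red look-alike of the vase_squat alone.

How it is judged:
By the outcome, as a careful person would: the job done as asked, in the order asked, and still so for the second after the job is handed in, with the robot touching nothing.
It also fails if it takes over 99 s, if anything falls off the work surface, if the arm or the gripper's body presses on something with over 40 N, if the wrist force passes 120 N, or if a joint passes its speed limit or range.

ROBOT

A 7-joint arm with a two-finger parallel gripper is mounted at the origin on the work surface. World frame = base frame: x ahead of the robot, y to its left, z up, the work surface at z = 0. Lengths are in m, angles in rad, forces in N, time in s.
With the tool pointing down it reaches from about 0.4 to 0.925 m from the base axis. Payload 5.6 kg.
Tool frame: the origin (TCP) lies at the very end of the fingers, on their centre line; the grasp point (between the pads) lies behind it (arm.grip_depth is the z of the grasp point in the tool frame, in m); z points along the fingers, y is the line along which they close (so a half turn about z gives the same grasp; the last joint's range is limited). The gripper opens to 85 mm and grips with 20 to 120 N. Pads are 22 mm wide; open, the fingers measure 114 mm over their backs; the gripper's body (76 mm by 85 mm) begins 54 mm behind the grasp point. The pads swing forward as they close: fully open they stand 13 mm farther back than shut.
Start: joints at [1.099, 0.468, -0.012, 1.603, 0.006, 1.071, -0.056], TCP at [0.27, -0.591, 0.231] pointing down, gripper open.
Joint ranges: [-2.53, 2.53], [-0.31, 2.02], [-1.57, 1.55], [0.28, 2.44], [-1.29, 4.43], [0.15, 1.84], [-2.92, 2.92]. Speed limits (rad/s): [2.57, 2.57, 3.14, 3.14, 3.14, 3.14, 3.14].

INTERFACE

Orientations are given as a unit quaternion [x, y, z, w].
In Python, from station import arm gives the robot as it stands.
- The arm moves only by the tool arm_command, never from a script. Its arguments are lists of equal length, an entry for each row: "delta_pos": the shift along the world's x, y, z in cm, a list of three; "turn": the turn about the world's z in degrees. In form: {"delta_pos": [[dx, dy, dz], ...], "turn": [turn, ...]}. A call has exactly 10 rows; each row shifts and turns the commanded pose from where the row before left it; what a row does not reach is not made up. A row lasts 1/10 s, in which the tool goes at most 50 mm and 8.59 degrees, less where a joint would pass 70% of its speed; a pose out of reach is approached as far as the arm can. A call with a gripper value outside its range is refused whole. "claw" is the opening, from 0 (shut) to 1 (fully open), set as the call begins (left out, the last holds). The fingers move at their own pace and stop on an object; "squeeze" is the grip in N (left out, the last holds). Time passes only in rows, so rows that do not move let the fingers close, or fill a call up. It gives the time, the measured TCP pose, the force, the opening and the grip force at its end, in the units of the state.
- arm.state(): the state, without advancing time (a new reading comes with each control period).
- arm.camera(name): name is "side" or "top" or "wrist"; returns a dict with "pixels" (400x640x3 uint8, red, green, blue), "camera_matrix" (3x3 intrinsics, pixels), "D" ([k1, k2, p1, p2, k3] as OpenCV has them; the pictures are not rectified), "world_to_cam" (4x4, takes a point from world to camera coordinates); the wrist camera has in their place "T_tool_cam" (4x4, takes a point from camera to tool coordinates, whose origin is the TCP and whose axes are the flange's). Camera axes: x right, y down, z forward; pixel columns grow to the right and rows downward; lengths in m; the calibration is good to about 2 mm. A picture is of the moment at which its call begins: read the wrist's pose just before it. There is no depth.
- arm.hand_in(): hands the job in; it is judged then, once.
The state is a dict: "time_s": time; "joint_positions": joint angles; "dq": joint speeds; "joint_efforts": joint torques, N m; "tool_pos": TCP position; "eef_rot": TCP orientation; "wrist_force": force on the tool from outside, world axes, zero at the start; "wrist_torque": the same for the moment, N m; "width": finger opening in m; "gripper_force": force on a finger pad.
Only numpy, scipy, OpenCV 4.12 (cv2) and the standard library are available. Lean on these libraries where they do the work, as an engineer would, in place of code of your own. Each camera call takes 0.05 s, during which the arm holds its last target. There are 200 camera calls.

## Working session

There is one attempt and no reset: what is moved stays moved. The work goes in short steps, Python scripts to look and compute and a tool call to move; the robot and the scene stay as the last step left them, time stands still between calls to the robot, and variables do not carry over. Pictures are saved under pics/ and viewed, at most 14 in all, crops included, and the job is handed in when it is done.

Besides the shell and the picture viewer there is one more tool, called as name(argument=value, ...) on one line, values as JSON. arm_command: Moves the arm, as the interface text tells. Its arguments: {"type":"object","properties":{"delta_pos":{"type":"array"},"turn":{"type":"array"},"claw":{"type":"number"},"squeeze":{"type":"number"}},"required":["delta_pos","turn"]}

```bash
mkdir -p pics; ls; python3 - <<'E'
from station import arm
import cv2,pickle
print(arm.state(), arm.grip_depth)
d={}
for n in ("top","side"):
    c=arm.camera(n); d[n]=c
    cv2.imwrite(f"pics/{n}0.png",c["pixels"][:,:,::-1])
    print(n,c["camera_matrix"],c["D"],c["world_to_cam"])
pickle.dump(d,open("cam0.pkl","wb"))
E
```

```text
pics
{'time_s': 0.0, 'joint_positions': array([ 1.09898614,  0.46839468, -0.01159353,  1.60364153,  0.00604374,
        1.07137372, -0.05629851]), 'dq': array([-0.00074581, -0.00060483,  0.00170208,  0.00150202, -0.0008284 ,
       -0.00087428, -0.0014404 ]), 'joint_efforts': array([-2.89468235e-04, -5.32379937e+01,  2.12552090e-02, -2.51301581e+01,
        1.13899028e-02,  7.79871043e-03, -6.79515622e-06]), 'tool_pos': array([ 0.26995176, -0.59067692,  0.23031956]), 'eef_rot': array([ 9.77108040e-01,  2.12741821e-01, -2.70384773e-04, -8.50001118e-04]), 'wrist_force': array([0.6218242 , 0.57851805, 0.87315611]), 'wrist_torque': array([0.0064303 , 0.00522542, 0.01748327]), 'gripper_force': 0.0, 'width': 0.08536530519532033} -0.0187
top [[383.99937423   0.         328.48996018]
 [  0.         383.99937423 197.44259349]
 [  0.           0.           1.        ]] [-0.04907939  0.          0.          0.          0.        ] [[ 0.00918927 -0.99993499 -0.00675144 -0.01980724]
 [-0.99627063 -0.00857591 -0.08585624  0.50477494]
 [ 0.08579276  0.00751522 -0.99628466  0.95857431]
 [ 0.          0.          0.          1.        ]]
side [[426.62929264   0.         321.37951582]
 [  0.         426.62929264 190.50690449]
 [  0.           0.           1.        ]] [-0.04879129  0.          0.          0.          0.        ] [[-0.85747168 -0.51445215 -0.00901719  0.42177842]
 [-0.4010763   0.67927305 -0.61459412  0.21991403]
 [ 0.3223044  -0.52338047 -0.78879196  0.71929169]
 [ 0.          0.          0.          1.        ]]
```

View pics/top0.png

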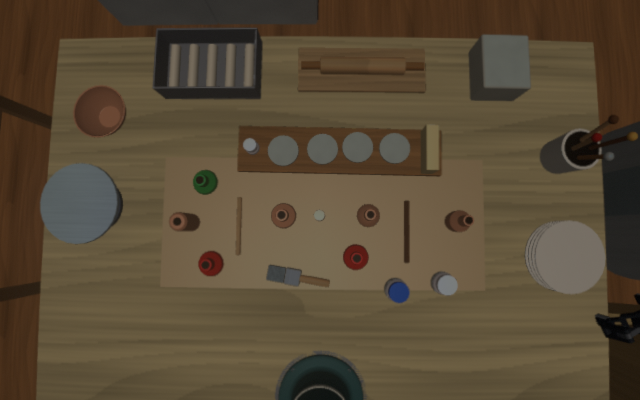

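View pics/side0.png

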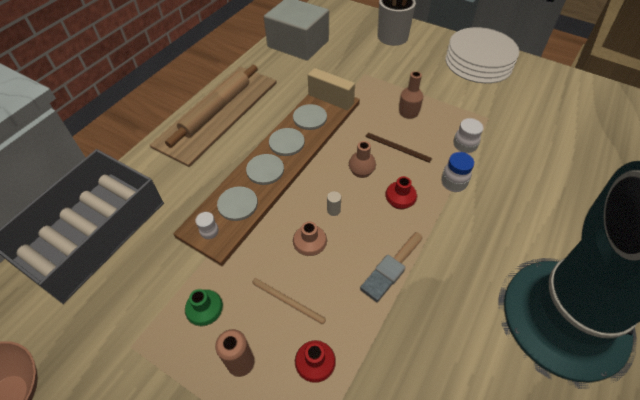

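The top view shows the possible picks: bottle (460,221), column (180,221), pear (368,215) and squat (284,215). The look-alikes are red at (210,264) and (356,257) and green at (205,181), and the peg at (319,215) and the jars at (399,292) and (446,285) are clutter. The brick is at (432,147), so from brick outwards the bats are at columns 395, 358, 322 and 283. I'll measure these and check the choice in a crop.

```bash
cat > h.py <<'E'
import numpy as np, cv2
def ray(c,uv):
    K,D,W=c["camera_matrix"],np.array(c["D"]),c["world_to_cam"]
    p=cv2.undistortPoints(np.array([[uv]],float),K,D)[0,0]
    R,t=W[:3,:3],W[:3,3]
    return -R.T@t, R.T@np.array([p[0],p[1],1])
def onz(c,uv,z):
    o,d=ray(c,uv); return o+d*(z-o[2])/d[2]
def tri(c1,u1,c2,u2):
    o1,d1=ray(c1,u1);o2,d2=ray(c2,u2)
    s=np.linalg.lstsq(np.c_[d1,-d2],o2-o1,rcond=None)[0]
    a,b=o1+s[0]*d1,o2+s[1]*d2
    return (a+b)/2,np.linalg.norm(a-b)
def blob(mask,uv,r):
    m=np.zeros_like(mask);u,v=map(int,uv);m[v-r:v+r+1,u-r:u+r+1]=mask[v-r:v+r+1,u-r:u+r+1]
    n,l,s,c=cv2.connectedComponentsWithStats(m,connectivity=4)
    if n<2: return None,0
    i=1+np.argmax(s[1:,4]); return c[i],s[i]
E
python3 - <<'E'
import pickle; from h import *
d=pickle.load(open("cam0.pkl","rb")); T,S=d["top"],d["side"]
V={"bottle":(.114,(468,220),(415,76)),"column":(.096,(176,221),(230,342)),"pear":(.078,(370,214),(364,147)),"squat":(.060,(283,214),(309,229))}
for k,(h,a,b) in V.items():
    r=[]
    for c,uv in ((T,a),(S,b)):
        g=cv2.cvtColor(c["pixels"],cv2.COLOR_RGB2GRAY)
        r.append(blob((g<40).astype(np.uint8),uv,9))
    (p,s),(q,t)=r
    if p is None or q is None: print(k,r);continue
    print(k,p.round(1),s,q.round(1),t,onz(T,p,h).round(4),onz(S,q,h).round(4),[x.round(4) for x in tri(T,p,S,q)])
for c,us in ((T,[(395,148),(358,147),(322,149),(283,150)]),(S,[(310,117),(287,141),(265,169),(237,203)])):
    hsv=cv2.cvtColor(c["pixels"],cv2.COLOR_RGB2HSV)
    m=((hsv[...,1]<60)&(hsv[...,2]>90)).astype(np.uint8)
    for u in us:
        p,s=blob(m,u,23); print("bat",p,s,onz(c,p,.028).round(4))
p=T["pixels"]
o=np.hstack([cv2.resize(p[v-30:v+30,u-30:u+30],(195,195),interpolation=cv2.INTER_CUBIC) for u,v in ((460,221),(180,221),(368,215),(284,215))])
p=S["pixels"]
o=np.vstack([o,np.hstack([cv2.resize(p[v-39:v+39,u-39:u+39],(195,195),interpolation=cv2.INTER_CUBIC) for u,v in ((411,95),(233,350),(363,160),(309,236))])])
cv2.imwrite("pics/crop.png",o[:,:,::-1])
E
```

```text
bottle [468.6 219.9] [466 217   6   7  36] [415.8  73.8] [413  72   6   4  17] [ 0.4478 -0.3401  0.114 ] [ 0.4485 -0.342   0.114 ] [array([ 0.4477, -0.3394,  0.116 ]), np.float64(0.0)]
column [176.7 221. ] [174 218   7   7  35] [229.4 342.5] [224 337  12  12 119] [0.4394 0.3435 0.096 ] [0.4389 0.3426 0.096 ] [array([0.439 , 0.3429, 0.0967]), np.float64(0.0009)]
pear [370.2 214.2] [368 212   6   6  24] [363.7 145. ] [361 143   7   5  30] [ 0.4606 -0.1161  0.078 ] [ 0.4609 -0.1173  0.078 ] [array([ 0.4604, -0.116 ,  0.0795]), np.float64(0.0002)]
squat [281.  214.5] [278 212   7   6  28] [308.6 227.4] [304 224  10   8  62] [0.4587 0.1002 0.06  ] [0.4586 0.0992 0.06  ] [array([0.4584, 0.0999, 0.0612]), np.float64(0.0006)]
bat [394.10703364 147.63761468] [380 134  29  29 654] [ 0.6342 -0.1827  0.028 ]
bat [357.05022831 146.47792998] [343 132  29  29 657] [ 0.6363 -0.0875  0.028 ]
bat [321.83408748 148.20512821] [308 134  29  29 663] [0.6311 0.0029 0.028 ]
bat [282.4519084  149.99083969] [268 136  30  29 655] [0.6257 0.104  0.028 ]
bat [309.43533123 115.7555205 ] [293 104  34  24 634] [ 0.6333 -0.1819  0.028 ]
bat [286.14128944 140.6090535 ] [269 128  35  26 729] [ 0.635  -0.0868  0.028 ]
bat [264.47134503 168.03625731] [246 154  38  29 855] [0.6294 0.0035 0.028 ]
bat [236.69980315 202.42716535] [ 217  187   40   32 1016] [0.6243 0.1049 0.028 ]
```

View pics/crop.png

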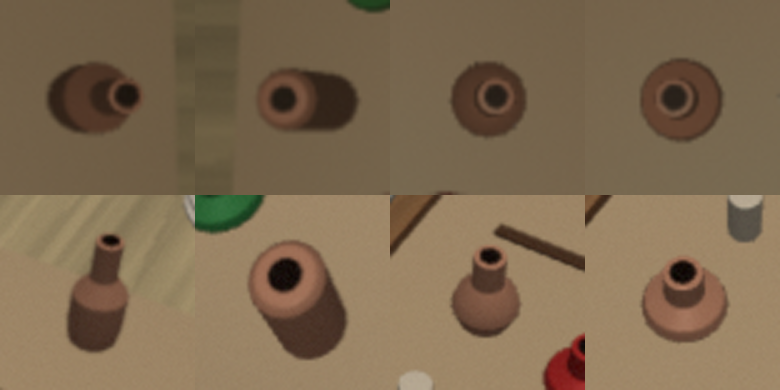

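The crop confirms the four brown vases: slender bottle, column, pear and squat. Heights from the two views agree within 2 mm. First move goes to the bottle, turning so the fingers close along world x.

arm_command(delta_pos=[[1.78,2.5,0],[1.78,2.5,0],[1.78,2.5,0],[1.78,2.5,0],[1.78,2.5,0],[1.78,2.5,0],[1.78,2.5,0],[1.78,2.5,0],[1.78,2.5,0],[1.78,2.5,0]], turn=[6.54,6.54,6.54,6.54,6.54,6.54,6.54,6.54,6.54,6.54], claw=1, squeeze=40)

```text
time_s: 1.1
tool_pos: [0.4486, -0.34, 0.231]
eef_rot: [0.706, 0.709, -0.0, -0.0]
wrist_force: [-0.1, 0.0, -0.2]
width: 0.0852
gripper_force: 0.0
```

arm_command(delta_pos=[[0,0,-2],[0,0,-2],[0,0,-2],[0,0,-2],[0,0,-2],[0,0,-2],[0,0,-2],[0,0,-1],[0,0,0],[0,0,0]], turn=[0,0,0,0,0,0,0,0,0,0])

```text
time_s: 2.1
tool_pos: [0.4485, -0.3413, 0.0817]
eef_rot: [0.707, 0.707, 0.0, 0.0]
wrist_force: [0.1, -0.3, 0.7]
width: 0.0856
gripper_force: 0.0
```

arm_command(delta_pos=[[0,0,0],[0,0,0],[0,0,0],[0,0,0],[0,0,0],[0,0,0],[0,0,0],[0,0,0],[0,0,0],[0,0,0]], turn=[0,0,0,0,0,0,0,0,0,0], claw=0)

```text
time_s: 3.1
tool_pos: [0.4481, -0.3414, 0.0817]
eef_rot: [0.707, 0.707, -0.0, 0.0]
wrist_force: [-1.5, 0.7, 5.9]
width: 0.0248
gripper_force: 40.6
```

arm_command(delta_pos=[[0,0,0.5],[0,0,1],[0,0,1.5],[0,0,2],[0,0,2],[0,0,1.5],[0,0,1],[0,0,0.5],[0,0,0],[0,0,0]], turn=[0,0,0,0,0,0,0,0,0,0])

```text
time_s: 4.1
tool_pos: [0.4478, -0.3409, 0.1807]
eef_rot: [0.707, 0.707, -0.0, -0.001]
wrist_force: [0.3, -0.6, -2.6]
width: 0.0249
gripper_force: 39.8
```

arm_command(delta_pos=[[0.6,0.5,0],[1.5,1.3,0],[2.3,2,0],[2.7,2.3,0],[2.7,2.3,0],[2.7,2.3,0],[2.5,2.2,0],[2,1.7,0],[1.1,0.9,0],[0.5,0.4,0]], turn=[0,0,0,0,0,0,0,0,0,0])

```text
time_s: 5.1
tool_pos: [0.6349, -0.1803, 0.1805]
eef_rot: [0.707, 0.708, 0.0, -0.001]
wrist_force: [-0.4, -0.2, -2.5]
width: 0.025
gripper_force: 39.8
```

arm_command(delta_pos=[[-0.1,-0.2,-0.7],[0,0,-1.5],[0,0,-1.5],[0,0,-1.2],[0,0,-0.8],[0,0,-0.5],[0,0,-0.3],[0,0,-0.2],[0,0,0],[0,0,0]], turn=[0,0,0,0,0,0,0,0,0,0])

```text
time_s: 6.1
tool_pos: [0.6336, -0.1842, 0.1148]
eef_rot: [0.707, 0.707, 0.0, 0.0]
wrist_force: [0.9, 0.2, -1.5]
width: 0.0254
gripper_force: 39.8
```

```bash
python3 - <<'E'
from station import arm
import cv2
c=arm.camera("side")
cv2.imwrite("pics/s1.png",cv2.resize(c["pixels"][20:220,200:440,::-1],(720,600),interpolation=cv2.INTER_CUBIC))
E
```

```text
(no output)
```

View pics/s1.png

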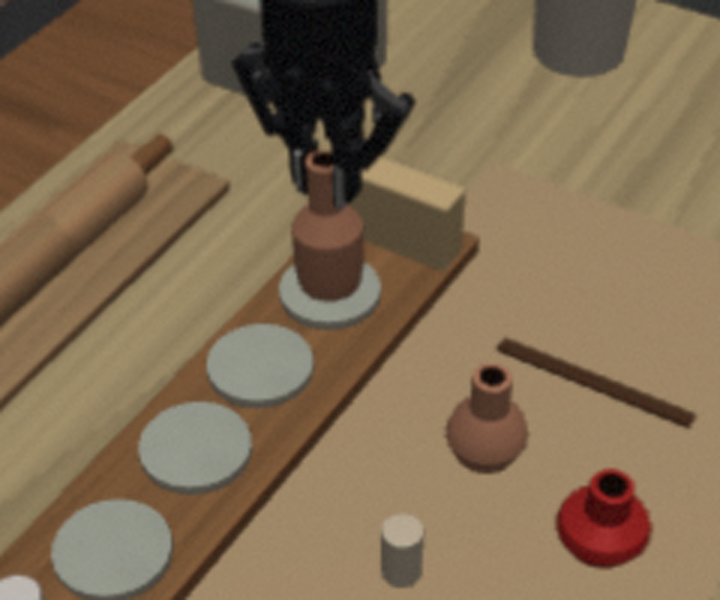

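The bottle hangs upright over the bat nearest the brick (crop pixel 330,265). I'll set it down gently.

arm_command(delta_pos=[[0,0.1,-0.1],[0,0,-0.1],[0,0,-0.1],[0,0,-0.1],[0,0,0],[0,0,0],[0,0,0],[0,0,0],[0,0,0],[0,0,0]], turn=[0,0,0,0,0,0,0,0,0,0])

```text
time_s: 7.15
tool_pos: [0.6332, -0.1832, 0.1103]
eef_rot: [0.707, 0.707, 0.0, 0.0]
wrist_force: [-0.0, -0.3, -1.7]
width: 0.0252
gripper_force: 39.8
```

arm_command(delta_pos=[[0,0.1,-0.1],[0,0,0],[0,0,0],[0,0,0],[0,0,0],[0,0,0],[0,0,0],[0,0,0],[0,0,0],[0,0,0]], turn=[0,0,0,0,0,0,0,0,0,0])

```text
time_s: 8.15
tool_pos: [0.6334, -0.1825, 0.1098]
eef_rot: [0.707, 0.707, 0.0, 0.0]
wrist_force: [-2.8, -1.1, 5.3]
width: 0.0249
gripper_force: 40.6
```

arm_command(delta_pos=[[0,0,0],[0,0,0],[0,0,0],[0,0,0],[0,0,0],[0,0,0],[0,0,0],[0,0,0],[0,0,1],[0,0,2]], turn=[0,0,0,0,0,0,0,0,0,0], claw=1)

```text
time_s: 9.15
tool_pos: [0.6321, -0.1819, 0.1385]
eef_rot: [0.707, 0.707, -0.001, -0.001]
wrist_force: [0.1, -0.1, -0.1]
width: 0.0854
gripper_force: 0.0
```

arm_command(delta_pos=[[0,0,3],[0,0,3],[0,0,3],[-2.5,1,0],[-3,1,0],[-3,1,0],[-3,1,0],[-3,1,0],[-2,1,0],[-0.7,0.5,0]], turn=[0,0,0,0,0,0,0,0,0,0])

```text
time_s: 10.15
tool_pos: [0.4597, -0.1166, 0.2302]
eef_rot: [0.707, 0.707, -0.0, 0.001]
wrist_force: [0.4, 0.5, 0.6]
width: 0.0856
gripper_force: 0.0
```

arm_command(delta_pos=[[0,0,-3],[0,0,-3],[0,0,-3],[0,0,-2.5],[0,0,-2.5],[0,0,-2],[0,0,-1],[0,0,0],[0,0,0],[0,0,0]], turn=[0,0,0,0,0,0,0,0,0,0])

```text
time_s: 11.15
tool_pos: [0.4622, -0.1174, 0.0603]
eef_rot: [0.707, 0.707, 0.001, 0.001]
wrist_force: [0.8, 1.3, -0.1]
width: 0.0855
gripper_force: 0.0
```

arm_command(delta_pos=[[-0.1,0.1,-0.6],[0,0,-0.5],[0,0,0],[0,0,0],[0,0,0],[0,0,0],[0,0,0],[0,0,0],[0,0,0],[0,0,0]], turn=[0,0,0,0,0,0,0,0,0,0])

```text
time_s: 12.15
tool_pos: [0.4602, -0.1162, 0.0483]
eef_rot: [0.707, 0.707, 0.0, 0.0]
wrist_force: [-0.7, 0.7, -0.2]
width: 0.0849
gripper_force: 0.0
```

arm_command(delta_pos=[[0,0,0],[0,0,0],[0,0,0],[0,0,0],[0,0,0],[0,0,0],[0,0,0],[0,0,0],[0,0,0],[0,0,0]], turn=[0,0,0,0,0,0,0,0,0,0], claw=0)

```text
time_s: 13.15
tool_pos: [0.4602, -0.1162, 0.0485]
eef_rot: [0.707, 0.707, -0.0, 0.0]
wrist_force: [-2.6, 1.0, 4.9]
width: 0.0274
gripper_force: 39.6
```

arm_command(delta_pos=[[0,0,0.5],[0,0,1],[0,0,1.5],[0,0,2],[0,0,1.5],[0,0,1],[0,0,0.5],[0,0,0],[0,0,0],[0,0,0]], turn=[0,0,0,0,0,0,0,0,0,0])

```text
time_s: 14.15
tool_pos: [0.4597, -0.1161, 0.1276]
eef_rot: [0.707, 0.707, -0.0, -0.001]
wrist_force: [0.9, 1.1, -2.2]
width: 0.0272
gripper_force: 39.7
```

arm_command(delta_pos=[[0.6,0.4,0],[1.4,1,0],[2.2,1.5,0],[2.5,1.8,0],[2.5,1.8,0],[2.5,1.8,0],[2.3,1.6,0],[1.7,1.1,0],[0.9,0.6,0],[0.4,0.3,0]], turn=[0,0,0,0,0,0,0,0,0,0])

```text
time_s: 15.15
tool_pos: [0.631, 0.0045, 0.1277]
eef_rot: [0.707, 0.707, 0.0, -0.0]
wrist_force: [-0.1, -0.8, -2.1]
width: 0.0269
gripper_force: 39.7
```

arm_command(delta_pos=[[-0.1,-0.1,-0.6],[0,0,-1.2],[0,0,-1.2],[0,0,-0.8],[0,0,-0.5],[0,0,-0.3],[0,0,-0.2],[0,0,0],[0,0,0],[0,0,0]], turn=[0,0,0,0,0,0,0,0,0,0])

```text
time_s: 16.15
tool_pos: [0.6295, 0.0019, 0.0807]
eef_rot: [0.707, 0.707, 0.0, 0.0]
wrist_force: [0.9, -0.1, -2.1]
width: 0.0273
gripper_force: 39.7
```

arm_command(delta_pos=[[0,0.1,-0.1],[0,0,-0.1],[0,0,-0.1],[0,0,-0.1],[0,0,-0.1],[0,0,0],[0,0,0],[0,0,0],[0,0,0],[0,0,0]], turn=[0,0,0,0,0,0,0,0,0,0])

```text
time_s: 17.15
tool_pos: [0.6293, 0.0029, 0.0765]
eef_rot: [0.707, 0.707, -0.0, 0.0]
wrist_force: [-3.0, -0.5, 7.0]
width: 0.027
gripper_force: 40.6
```

arm_command(delta_pos=[[0,0,0],[0,0,0],[0,0,0],[0,0,0],[0,0,0],[0,0,0],[0,0,0],[0,0,1],[0,0,2],[0,0,3]], turn=[0,0,0,0,0,0,0,0,0,0], claw=1)

```text
time_s: 18.15
tool_pos: [0.6281, 0.0028, 0.1351]
eef_rot: [0.707, 0.707, -0.001, -0.001]
wrist_force: [0.8, -0.6, 0.1]
width: 0.0855
gripper_force: 0.0
```

arm_command(delta_pos=[[0,0,2],[0,0,1],[-2,1,0],[-3,1.7,0],[-3,1.7,0],[-3,1.7,0],[-3,1.7,0],[-2,1.2,0],[-0.9,0.6,0],[0,0,0]], turn=[0,0,0,0,0,0,0,0,0,0])

```text
time_s: 19.15
tool_pos: [0.4596, 0.0994, 0.1655]
eef_rot: [0.707, 0.708, -0.0, 0.0]
wrist_force: [0.1, -1.1, -0.7]
width: 0.0854
gripper_force: 0.0
```

arm_command(delta_pos=[[0,0,-2],[0,0,-2.5],[0,0,-2.5],[0,0,-2],[0,0,-1.5],[0,0,-1],[0,0,-0.5],[0,0,0],[0,0,0],[0,0,0]], turn=[0,0,0,0,0,0,0,0,0,0])

```text
time_s: 20.15
tool_pos: [0.4609, 0.0989, 0.046]
eef_rot: [0.707, 0.707, 0.001, 0.0]
wrist_force: [-0.4, -0.1, 0.8]
width: 0.0851
gripper_force: 0.0
```

arm_command(delta_pos=[[-0.1,0,-0.6],[0,0,-0.5],[0,0,0],[0,0,0],[0,0,0],[0,0,0],[0,0,0],[0,0,0],[0,0,0],[0,0,0]], turn=[0,0,0,0,0,0,0,0,0,0])

```text
time_s: 21.15
tool_pos: [0.4593, 0.0988, 0.0343]
eef_rot: [0.707, 0.707, 0.0, 0.0]
wrist_force: [-0.4, 0.2, -0.0]
width: 0.0853
gripper_force: 0.0
```

arm_command(delta_pos=[[0,0,0],[0,0,0],[0,0,0],[0,0,0],[0,0,0],[0,0,0],[0,0,0],[0,0,0],[0,0,0],[0,0,0]], turn=[0,0,0,0,0,0,0,0,0,0], claw=0)

```text
time_s: 22.15
tool_pos: [0.4586, 0.0988, 0.0345]
eef_rot: [0.707, 0.707, -0.001, -0.0]
wrist_force: [-2.7, 0.4, 5.6]
width: 0.0291
gripper_force: 42.6
```

arm_command(delta_pos=[[0,0,0.5],[0,0,1],[0,0,1.5],[0,0,2],[0,0,1.5],[0,0,1],[0,0,0.5],[0,0,0],[0,0,0],[0,0,0]], turn=[0,0,0,0,0,0,0,0,0,0])

```text
time_s: 23.15
tool_pos: [0.4587, 0.0987, 0.1136]
eef_rot: [0.707, 0.707, -0.001, -0.0]
wrist_force: [0.2, -0.5, -2.1]
width: 0.0293
gripper_force: 42.6
```

arm_command(delta_pos=[[0.6,0,0],[1.4,0,0],[2.2,0.1,0],[2.5,0.1,0],[2.5,0.1,0],[2.5,0.1,0],[2.2,0.1,0],[1.5,0,0],[0.8,0,0],[0.4,0,0]], turn=[0,0,0,0,0,0,0,0,0,0])

```text
time_s: 24.15
tool_pos: [0.6255, 0.1037, 0.1135]
eef_rot: [0.707, 0.707, -0.0, -0.0]
wrist_force: [0.6, -0.4, -2.4]
width: 0.029
gripper_force: 42.6
```

arm_command(delta_pos=[[0,0,-0.6],[0,0,-1.2],[0,0,-1.2],[0,0,-0.8],[0,0,-0.5],[0,0,-0.3],[0,0,-0.1],[0,0,0],[0,0,0],[0,0,0]], turn=[0,0,0,0,0,0,0,0,0,0])

```text
time_s: 25.15
tool_pos: [0.6255, 0.1039, 0.0677]
eef_rot: [0.707, 0.707, 0.0, 0.0]
wrist_force: [0.3, -0.1, -1.3]
width: 0.0291
gripper_force: 42.6
```

Contact is expected at z = 0.0625.

arm_command(delta_pos=[[0,0,-0.1],[0,0,-0.1],[0,0,-0.1],[0,0,-0.1],[0,0,-0.1],[0,0,-0.1],[0,0,0],[0,0,0],[0,0,0],[0,0,0]], turn=[0,0,0,0,0,0,0,0,0,0])

```text
time_s: 26.15
tool_pos: [0.6253, 0.1038, 0.0626]
eef_rot: [0.707, 0.707, -0.0, 0.0]
wrist_force: [-2.8, -0.5, 6.5]
width: 0.0289
gripper_force: 43.9
```

arm_command(delta_pos=[[0,0,0],[0,0,0],[0,0,0],[0,0,0],[0,0,0],[0,0,0],[0,0,0],[0,0,1],[0,0,2],[0,0,3]], turn=[0,0,0,0,0,0,0,0,0,0], claw=1)

```text
time_s: 27.15
tool_pos: [0.6241, 0.1036, 0.121]
eef_rot: [0.707, 0.707, -0.001, -0.001]
wrist_force: [0.8, -0.2, 0.3]
width: 0.0854
gripper_force: 0.0
```

arm_command(delta_pos=[[0,0,3],[0,0,3],[0,0,2],[-2.5,3,0],[-3,4,0],[-3,4,0],[-3,4,0],[-3,4,0],[-2.5,3,0],[-1.6,1.9,0]], turn=[0,0,0,0,0,0,0,0,0,0])

```text
time_s: 28.15
tool_pos: [0.4364, 0.346, 0.2025]
eef_rot: [0.706, 0.708, 0.001, -0.0]
wrist_force: [0.8, -0.0, -0.1]
width: 0.085
gripper_force: 0.0
```

arm_command(delta_pos=[[0,0,-1],[0,0,-2],[0,0,-2],[0,0,-2],[0,0,-1],[0,0,0],[0,0,0],[0,0,0],[0,0,0],[0,0,0]], turn=[0,0,0,0,0,0,0,0,0,0])

```text
time_s: 29.15
tool_pos: [0.4396, 0.343, 0.122]
eef_rot: [0.707, 0.707, 0.001, 0.0]
wrist_force: [0.2, 1.1, 0.1]
width: 0.0858
gripper_force: 0.0
```

arm_command(delta_pos=[[0,0,-1],[0,0,-1.5],[0,0,-1.5],[0,0,-1.5],[0,0,-1],[0,0,-0.5],[0,0,0],[0,0,0],[0,0,0],[0,0,0]], turn=[0,0,0,0,0,0,0,0,0,0])

```text
time_s: 30.15
tool_pos: [0.4396, 0.3431, 0.0519]
eef_rot: [0.707, 0.707, 0.001, 0.0]
wrist_force: [-0.7, 0.1, -1.3]
width: 0.0854
gripper_force: 0.0
```

arm_command(delta_pos=[[0,0,0],[0,0,0],[0,0,0],[0,0,0],[0,0,0],[0,0,0],[0,0,0],[0,0,0],[0,0,0],[0,0,0]], turn=[0,0,0,0,0,0,0,0,0,0], claw=0)

```text
time_s: 31.15
tool_pos: [0.4392, 0.3429, 0.0516]
eef_rot: [0.707, 0.707, 0.0, 0.0]
wrist_force: [-2.0, -0.8, 5.8]
width: 0.0452
gripper_force: 40.9
```

arm_command(delta_pos=[[0,0,0.5],[0,0,1],[0,0,1.8],[0,0,2.3],[0,0,2.5],[0,0,2.3],[0,0,1.6],[0,0,0.8],[0,0,0.2],[0,0,0]], turn=[0,0,0,0,0,0,0,0,0,0])

```text
time_s: 32.15
tool_pos: [0.4391, 0.3425, 0.181]
eef_rot: [0.707, 0.707, -0.0, 0.0]
wrist_force: [0.5, -0.2, -2.0]
width: 0.045
gripper_force: 41.2
```

arm_command(delta_pos=[[0,-0.5,0],[0,-1.2,0],[0,-2,0],[0,-2.6,0],[0,-3,0],[0.5,-3,0],[1,-3,0],[1,-3,0],[1,-3,0],[1,-3,0]], turn=[0,0,0,0,0,0,0,0,0,0])

```text
time_s: 33.15
tool_pos: [0.4838, 0.0974, 0.1808]
eef_rot: [0.708, 0.707, -0.001, -0.0]
wrist_force: [1.2, 0.0, -1.7]
width: 0.0452
gripper_force: 41.2
```

arm_command(delta_pos=[[1.5,-3,0],[2,-3,0],[2,-3,0],[2,-3,0],[2,-2.5,0],[2,-2,0],[1.6,-1.2,0],[1.2,-0.7,0],[0.6,-0.3,0],[0.2,0,0]], turn=[0,0,0,0,0,0,0,0,0,0])

```text
time_s: 34.15
tool_pos: [0.6347, -0.088, 0.1805]
eef_rot: [0.708, 0.707, -0.0, -0.001]
wrist_force: [-0.1, 0.0, -2.4]
width: 0.0451
gripper_force: 41.2
```

arm_command(delta_pos=[[0,0.1,-0.7],[0,0,-1.5],[0,0,-2],[0,0,-2],[0,0,-1.5],[0,0,-1],[0,0,-0.5],[0,0,-0.3],[0,0,0],[0,0,0]], turn=[0,0,0,0,0,0,0,0,0,0])

```text
time_s: 35.15
tool_pos: [0.6358, -0.0862, 0.087]
eef_rot: [0.707, 0.707, 0.0, 0.001]
wrist_force: [-0.0, 0.1, -1.7]
width: 0.0451
gripper_force: 41.2
```

arm_command(delta_pos=[[0,-0.1,-0.2],[0,0,-0.1],[0,0,-0.1],[0,0,-0.1],[0,0,-0.1],[0,0,-0.1],[0,0,0],[0,0,0],[0,0,0],[0,0,0]], turn=[0,0,0,0,0,0,0,0,0,0])

```text
time_s: 36.15
tool_pos: [0.6352, -0.0872, 0.0797]
eef_rot: [0.707, 0.707, -0.0, 0.0]
wrist_force: [-2.3, -0.2, 5.0]
width: 0.0456
gripper_force: 41.7
```

Contact felt. I'll release, rise well clear and back off.

arm_command(delta_pos=[[0,0,0],[0,0,0],[0,0,0],[0,0,0],[0,0,0],[0,0,0],[0,0,0],[0,0,1],[0,0,2],[0,0,3]], turn=[0,0,0,0,0,0,0,0,0,0], claw=1)

```text
time_s: 37.15
tool_pos: [0.6341, -0.0871, 0.139]
eef_rot: [0.707, 0.707, -0.001, -0.001]
wrist_force: [0.6, -0.7, 0.1]
width: 0.0852
gripper_force: 0.0
```

arm_command(delta_pos=[[0,0,3],[0,0,3],[0,0,3],[-2,0,1],[-3,-3,0],[-3,-4,0],[-3,-4,0],[-3,-4,0],[-2,-4,0],[-1,-3,0]], turn=[0,0,0,0,0,0,0,0,0,0])

```text
time_s: 38.15
tool_pos: [0.4628, -0.3102, 0.2405]
eef_rot: [0.709, 0.706, -0.001, 0.001]
wrist_force: [0.6, -1.1, -0.1]
width: 0.0856
gripper_force: 0.0
```

arm_command(delta_pos=[[-1,-3,0],[-1,-3,0],[-1,-2,0],[0,-1,0],[0,0,0],[0,0,0],[0,0,0],[0,0,0],[0,0,0],[0,0,0]], turn=[0,0,0,0,0,0,0,0,0,0])

```text
time_s: 39.15
tool_pos: [0.4355, -0.3967, 0.2393]
eef_rot: [0.707, 0.707, 0.0, 0.0]
wrist_force: [-1.1, -0.6, 0.5]
width: 0.0854
gripper_force: 0.0
```

```bash
python3 - <<'E'
from station import arm
from h import *
T=arm.camera("top"); S=arm.camera("side")
tgt=[("bottle",.142,.6338,-.1823),("column",.124,.6355,-.087),("pear",.106,.630,.0032),("squat",.088,.625,.1045)]
for n,h,x,y in tgt:
    for c in (T,S):
        R=cv2.Rodrigues(c["world_to_cam"][:3,:3])[0]
        u=cv2.projectPoints(np.array([[x,y,h]]),R,c["world_to_cam"][:3,3],c["camera_matrix"],np.array(c["D"]))[0][0,0]
        g=cv2.cvtColor(c["pixels"],cv2.COLOR_RGB2GRAY)
        p,s=blob((g<40).astype(np.uint8),u,8)
        print(n,u.round(1),p,s, None if p is None else (onz(c,p,h)[:2]-[x,y]).round(4))
cv2.imwrite("pics/t9.png",cv2.resize(T["pixels"][100:220,220:460,::-1],(800,400),interpolation=cv2.INTER_CUBIC))
cv2.imwrite("pics/s9.png",S["pixels"][:,:,::-1])
E
```

```text
bottle [402.1 137. ] [401.6        137.28571429] [399 134   7   7  35] [-0.0006  0.0012]
bottle [307.7  75.5] [307.55  75.35] [305  74   6   4  20] [ 0.0005 -0.0003]
column [359.6 137.8] [359.55555556 137.93333333] [356 135   8   7  45] [-0.0003  0.0002]
column [282.6 107.4] [282.67647059 107.08823529] [279 105   8   5  34] [ 0.0003 -0.0008]
pear [320.9 141.6] [321.14705882 141.52941176] [318 139   7   6  34] [ 0.0002 -0.0006]
pear [259.8 141.8] [259.83870968 141.12903226] [257 139   7   5  31] [ 0.001  -0.0015]
squat [279.1 145.1] [278.975 144.5  ] [276 141   7   8  40] [0.0015 0.0004]
squat [231.2 183.1] [230.46428571 182.66071429] [226 179  10   8  56] [ 0.0019 -0.0001]
```

View pics/t9.png

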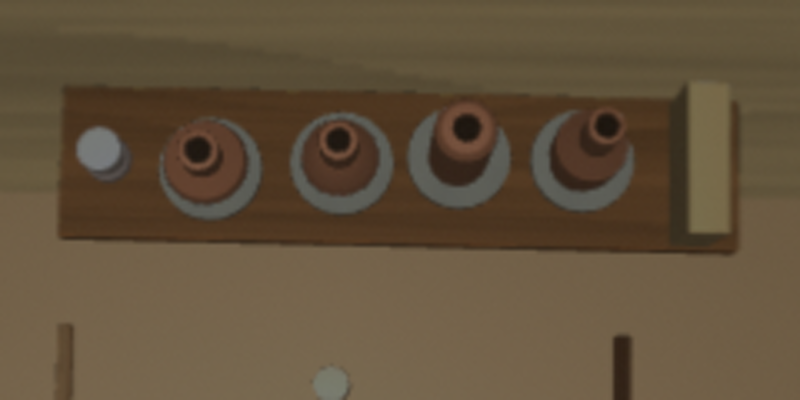

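View pics/s9.png

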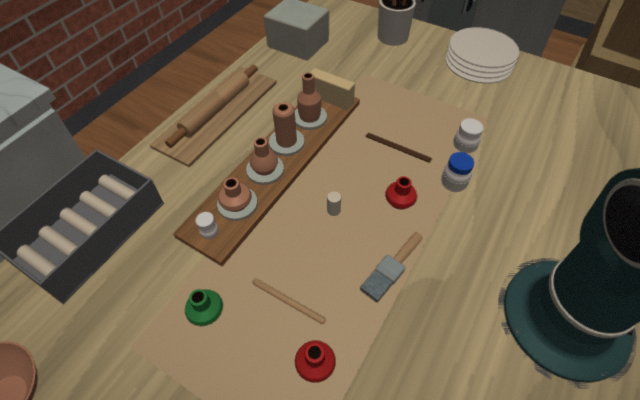

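All four vases stand upright, and their mouths measure within about 2 mm of the bat centres. In the side view, from the brick outwards: bottle (309,100), column (284,125), pear (264,157) and squat (235,195). The look-alikes haven't moved.

```bash
python3 -c "
from station import arm
print(arm.hand_in())"
```

```text
the job is handed in; nothing more can be done
None
```

I lined up the four vases by height, bottle, column, pear, squat from the brick outwards, each upright and within about 2 mm of its bat's centre, and handed the job in at about 39 s of the 99 s allowed; no verdict came back.

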